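Fish the dropped clamp out from under the filler's drip grille

TASK

An orange clamp has fallen under the bottle filler's drip grille. Take the hooked rod from its sloping rest and, with the rod's hook and never the gripper on the clamp, draw the clamp out through the open front until its whole ring lies flat on the green mat; then lay the rod back in both forks of its rest and let go. Do not disturb the other things standing and lying about.

Things in the scene. Friction and masses are not known exactly. Their poses are not given: they have to be found in the camera images.
- grille: Bottle filler with its fixed drip grille (the guard). Origin on the table, middle of the open front; x points in under the grille, z up. 6 mm bars, 95 mm clear under them, cover x 0 to 243, y -129 to 129 mm; bars along x 35 mm apart, cross bars at x 0 and 160. Walls at both sides and the back; only the front is open. Filler body and spouts over x > 190, 345 mm high.
- clamp_mid (a point): Centre of the orange clamp's ring, 9 mm above its underside. The clamp lies flat on the table under the grille. Ring 92 mm outside, 68 mm clear hole, 18 mm tall; a 24 mm wide lug with a brass wing nut (32 mm wide, top 29 mm high) sticks out along its x axis to 70 mm from the centre. z up. About 0.2 kg; slides on the table.
- rod_grip (a point): Middle of the hooked rod's yellow grip: 80 mm long (x), 20 wide (y), 24 high (z). An 8 mm steel shaft runs on along +x to x = 160 mm and there turns square down (-z) into a hook ending 38 mm below the shaft's axis. 0.12 kg. At the start it lies in the rest with x sloping up at 35 degrees from level and y level.
- rod_tip (a point): Free end of the rod's hook, at (160, 0, -38) mm from the grip's middle in the rod's axes (as rod_grip).
- rest: Fixed rest of the rod on a blue plate 200 x 90 x 12 mm. Origin on the table under the grip's place; x level, the way the rod rises. Two 12 mm aluminium forks open square to the slope, upwards: one 31 mm down the slope from the grip's middle (32 mm clear; stop plate behind the grip's end), one 85 mm up it, under the shaft (24 mm clear, 16 mm above the shaft's axis). Free beside the grip.
- rest_seat (a point): Where the middle of the rod's grip is when the rod lies in the rest: 90 mm above the table, over the rest's origin.
- rest_tip (a point): Where the hook's free end (rod_tip) is when the rod lies in the rest.
- mug: Bystander, loose: blue mug, 80 mm diameter, 90 mm tall, handle along its y. Origin at the middle of its underside.
- tin: Bystander, loose: closed metal tin, 70 mm diameter, 90 mm tall. Origin at the middle of its underside.
- jar: Bystander, loose: clear jar with white lid, 80 mm diameter, 100 mm tall. Origin at the middle of its underside.
- screwdriver: Bystander, loose: screwdriver lying down, 200 mm long. Origin at the middle of its underside.
- brush: Bystander, loose: brush lying down, 200 mm long. Origin at the middle of its underside.
- cork: Bystander, loose: loose cork standing on end under the grille near its back, 26 mm diameter, 40 mm tall. Origin at the middle of its underside.
- mat_mid (a point): Centre of the flat green mat on the table before the grille's open front: 220 mm (x) by 260 mm (y), from the front edge outwards, axes as grille. It is as thin as paint: nothing catches on it.
There are look-alikes about, which are no part of the job. There is more than one size of the part that bears rod_grip; the job needs the larger.

How it is judged:
On the way, in this order (a step that is already met when the one before it is completed fails the run):
1. the rod's hook is in under the grille and touches the clamp (x of rod_tip in the frame of grille above 0.01 m and contact force between rod and clamp above 0.1 N), for 0.1 s.
2. the clamp's whole ring lies flat on the mat (x of clamp_mid in the frame of grille between -0.18 and -0.045 m and y of clamp_mid in the frame of grille between -0.09 and 0.09 m and height (world z) of clamp_mid below 0.014 m and angle between clamp_mid's own z axis and vertical below 0.12 rad), for 0.2 s.
At the end, for the whole second after the job is handed in: The clamp lies flat and still with its ring on the mat (ring centre 45 to 180 mm out from the grille's front and within 90 mm of the mat's middle line); the rod lies still in its rest, its grip within 20 mm and its hook end within 30 mm of their places, released (all of step 2 and distance between rod_grip and rest_seat below 0.02 m and distance between rod_tip and rest_tip below 0.03 m and linear speed of each of clamp, rod below 0.02 m/s); the robot touches nothing.
It fails at once if the gripper touches the clamp (contact force between the fingers and clamp above 0.5 N).
It fails at once if a bystander is shifted by more than 30 mm (distance of any of mug, tin, jar, screwdriver, brush, cork from where it was at the start of the episode above 0.03 m).
It also fails if it takes over 51 s, if anything falls off the work surface, if the arm or the gripper's body presses on something with over 40 N, if the wrist force passes 120 N, or if a joint passes its speed limit or range.

ROBOT

A 7-joint arm with a two-finger parallel gripper is mounted at the origin on the work surface. World frame = base frame: x ahead of the robot, y to its left, z up, the work surface at z = 0. Lengths are in m, angles in rad, forces in N, time in s.
With the tool pointing down it reaches from about 0.35 to 0.9 m from the base axis. Payload 8.1 kg.
Tool frame: the origin (TCP) lies between the finger pads; the fingertips stand 25 mm ahead of it and the grasp point (between the pads) lies 6 mm ahead of it; z points along the fingers, y is the direction in which the jaws open and shut (so a half turn about z gives the same grasp; the last joint's range is limited). The gripper opens to 92 mm and grips with 3 to 60 N. Pads are 19 mm wide; open, the fingers measure 130 mm over their backs; the gripper's body (75 mm by 190 mm) begins 47 mm behind the grasp point.
Start: joints at [-1.3, 0.434, 0.025, 1.573, -0.012, 1.134, -0.075], TCP at [0.228, 0.582, 0.252] pointing down, gripper open.
Joint ranges: [-2.62, 2.62], [-0.44, 2.09], [-1.27, 1.32], [0.08, 2.57], [-1.32, 4.46], [0.12, 2], [-2.74, 2.74]. Speed limits (rad/s): [2.22, 2.22, 3.01, 3.01, 3.14, 3.14, 3.14].

INTERFACE

Orientations are given as a rotation vector (axis times angle).
In Python, from cell import * gives the robot as it stands.
- The arm moves only by the shell command python3 -m jog 'ROWS' [FORCE]. ROWS is JSON, one flat list of numbers, 5 for each row, row after row: the finger opening in mm, from 0 to 91.8, then the shift along the tool's x, y, z in units of 40 mm (1.0 is 40 mm), then the turn about the tool's z in units of 6 degrees (1.0 is 6 degrees). A call has 1 to 20 rows; each row shifts and turns the pose as measured when the row begins, along the tool's axes as they then stand; what a row does not reach is not made up. A row lasts 1/12 s, in which the tool goes at most 41.7 mm and 7.16 degrees, less where a joint would pass 70% of its speed; a pose out of reach is approached as far as the arm can. A call is refused whole if a number of a shift passes 1 or a number of a turn 1, either way. A call with a gripper value outside its range is refused whole. The fingers move at their own pace and stop on an object; FORCE is the grip in N (left out, the last holds). Time passes only in rows, so rows that do not move let the fingers close. It gives the time, the measured TCP pose, the force and the opening at its end, in the units of the state.
- observe(): the state, without advancing time (a new reading comes with each control period).
- get_image(name): name is "scene" or "top" or "wrist"; returns the picture (480x640x3 uint8, red, green, blue); there is no depth.
- camera_params(name): a dict with "intrinsics" (3x3 intrinsics, pixels), "xyz" and "orientation" of the camera in the world. Camera axes: x right, y down, z forward; pixel columns grow to the right and rows downward; lengths in m; the calibration is good to about 2 mm. The wrist camera is an equidistant fisheye: a pixel r from the principal point sees the ray r / f radians off the axis. A picture is of the moment at which its call begins: read the wrist's pose just before it. camera_params takes no time and is no camera call; for the wrist camera it gives the pose at the moment of the call.
- sign_off(): hands the job in, once; it reports no verdict.
The state is a dict: "clock": time; "joints": joint angles; "dq": joint speeds; "joint_efforts": joint torques, N m; "position": TCP position; "ee_rot": TCP orientation; "force": force on the tool from outside, world axes, zero at the start; "ft_torque": the same for the moment, N m; "width": opening from 0.0 (shut) to 1.0 (fully open).
Only numpy, scipy, OpenCV 4.12 (cv2) and the standard library are available. Lean on these libraries where they do the work, as an engineer would, in place of code of your own. Each camera call takes 0.05 s, during which the arm holds its last target. There are 200 camera calls.

## Working session

There is one attempt and no reset: what is moved stays moved. The work goes in short steps, Python scripts to look and compute and a shell command to move; the robot and the scene stay as the last step left them, time stands still between calls to the robot, and variables do not carry over. Pictures are saved under pics/ and viewed, about 8 in all and at most 12, crops included, and the job is handed in when it is done.

```bash
mkdir -p pics; ls; python3 - <<'E'
from cell import *
import cv2, numpy as np
s=observe(); print(s)
for n in ["scene","top"]:
    im=get_image(n); p=camera_params(n); print(n,p)
    cv2.imwrite(f"pics/{n}0.png",im[:,:,::-1])
E
```

```text
pics
{'clock': 0.0, 'joints': array([-1.29964706,  0.4351849 ,  0.0249624 ,  1.57406794, -0.01158174,
        1.13399381, -0.07510953]), 'dq': array([-8.36718321e-04,  2.18951732e-04,  1.75619213e-03,  1.19571838e-03,
        5.67970161e-05,  1.38588927e-03,  2.49465557e-03]), 'joint_efforts': array([-9.82445817e-04, -6.67833281e+01,  9.84540246e-01, -3.14470375e+01,
       -6.05237042e-02,  4.28565522e-02,  1.52457610e-04]), 'position': array([0.22807477, 0.58140972, 0.25097975]), 'ee_rot': array([-5.83743292e-01, -3.08674725e+00,  2.36163381e-03]), 'force': array([-0.05152795,  0.45343407,  0.48778117]), 'ft_torque': array([-0.02771389,  0.00300641, -0.00769013]), 'width': 0.9995427453471563}
scene {'intrinsics': array([[478.59171696,   0.        , 319.45574523],
       [  0.        , 478.59171696, 243.7182249 ],
       [  0.        ,   0.        ,   1.        ]]), 'xyz': array([1.18538548, 0.10867195, 1.08797578]), 'orientation': array([-1.65668703, -2.15020217,  0.65717781])}
top {'intrinsics': array([[605.75629418,   0.        , 316.62836927],
       [  0.        , 605.75629418, 230.61982717],
       [  0.        ,   0.        ,   1.        ]]), 'xyz': array([ 0.39857448, -0.07909075,  1.50468083]), 'orientation': array([-2.16067592,  2.15314939, -0.11897577])}
```

View pics/scene0.png

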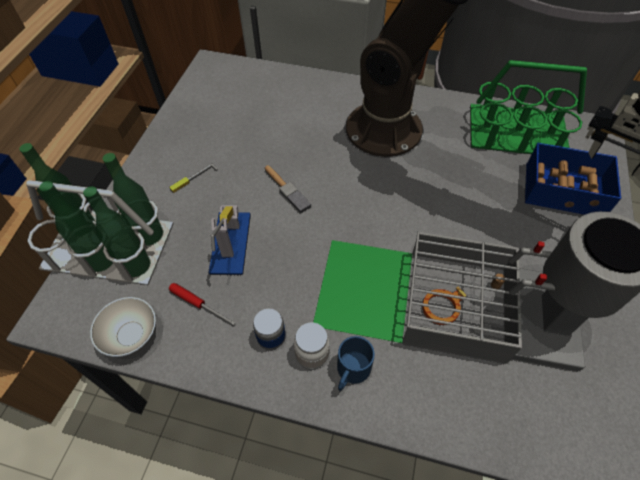

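View pics/top0.png

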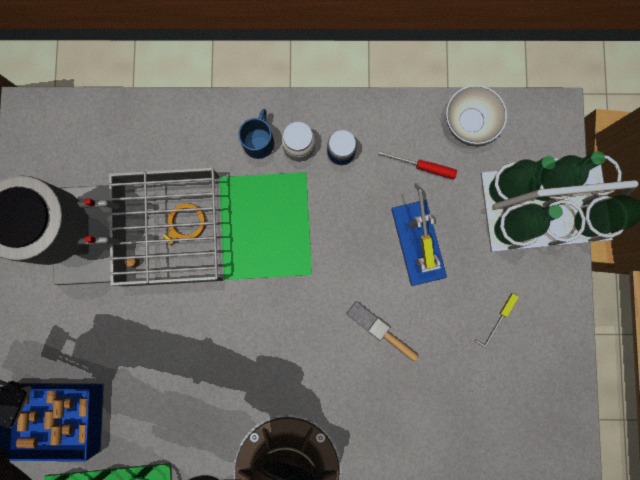

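The pictures show the following (px u,v):
- **Rod candidates:** the rod in the blue rest has its grip at top (428,250) / scene (228,215). A smaller look-alike lies on the table at top (510,305) / scene (180,184). The red screwdriver at top (437,169) is a bystander.
- **Orange candidates:** the clamp is at top (186,221). The corks in the bin at top (52,420) and the cork at (131,262) are not it.

I choose the rod in the rest, which is the larger, and the orange ring under the grille.

```bash
cat > h.py <<'E'
from cell import *
import cv2, numpy as np
from scipy.spatial.transform import Rotation as R
def onplane(n,px,z,p=None):
    p=p or camera_params(n); px=np.atleast_2d(np.float64(px)); K=p["intrinsics"]
    uv=(px-K[:2,2])/K[0,0]
    if n=="wrist":
        r=np.linalg.norm(uv,axis=1,keepdims=True)+1e-12
        d=np.c_[uv/r*np.sin(r),np.cos(r)]
    else: d=np.c_[uv,np.ones(len(uv))]
    d=d@R.from_rotvec(p["orientation"]).as_matrix().T
    o=p["xyz"]; return o+d*((z-o[2])/d[:,2:3])
def project(n,P,p=None):
    p=p or camera_params(n); K=p["intrinsics"]
    c=(np.atleast_2d(P)-p["xyz"])@R.from_rotvec(p["orientation"]).as_matrix()
    if n=="wrist":
        rho=np.linalg.norm(c[:,:2],axis=1,keepdims=True)+1e-12
        uv=c[:,:2]/rho*np.arctan2(rho,c[:,2:3])
    else: uv=c[:,:2]/c[:,2:3]
    return uv*K[0,0]+K[:2,2]
def mask(im,lo,hi,box=None):
    m=cv2.inRange(cv2.cvtColor(im,cv2.COLOR_RGB2HSV),np.array(lo),np.array(hi))
    if box: k=np.zeros_like(m);u0,v0,u1,v1=box;k[v0:v1,u0:u1]=255;m&=k
    return m
def pts(m): return np.argwhere(m)[:,::-1].astype(np.float32)
E
python3 - <<'E'
from h import *
im=cv2.imread("pics/top0.png")[:,:,::-1].copy()
T="top"
g=mask(im,(50,150,80),(70,255,255),(200,150,330,300)); P=onplane(T,pts(g),0)[:,:2].astype(np.float32)
r=cv2.minAreaRect(P); print("mat",r); print(cv2.boxPoints(r).round(3).tolist())
b=mask(im,(105,150,50),(125,255,255),(380,195,460,295)); P=onplane(T,pts(b),.012)[:,:2].astype(np.float32)
r=cv2.minAreaRect(P); print("plate",r,cv2.boxPoints(r).round(3).tolist())
y=mask(im,(22,120,80),(34,255,255),(380,195,460,295)); P=onplane(T,pts(y),.1)[:,:2].astype(np.float32)
r=cv2.minAreaRect(P); print("grip",r,P.mean(0))
o=mask(im,(8,150,80),(24,255,255),(150,190,215,250)); q=pts(o); P=onplane(T,q,.018)[:,:2]
print("clamp bbox",P.min(0),P.max(0),q.min(0),q.max(0))
a=cv2.resize(im[180:300,370:470],None,fx=4,fy=4,interpolation=2); c=cv2.resize(im[160:290,105:225],None,fx=3.33,fy=3.69,interpolation=2)
cv2.imwrite("pics/crop1.png",np.hstack([a,c[:480,:390]])[:,:,::-1])
s=observe(); print(R.from_rotvec(s["ee_rot"]).as_matrix().round(3))
E
```

```text
mat ((0.5905869007110596, 0.0629744678735733), (0.25804322957992554, 0.21762311458587646), 3.4728503227233887)
[[0.45500001311302185, 0.164000004529953], [0.46799999475479126, -0.05299999937415123], [0.7260000109672546, -0.03799999877810478], [0.7129999995231628, 0.17900000512599945]]
plate ((0.5477167367935181, -0.3192823827266693), (0.197320356965065, 0.0881592407822609), 13.703566551208496) [[0.4410000145435333, -0.30000001192092896], [0.4620000123977661, -0.38499999046325684], [0.6539999842643738, -0.33899998664855957], [0.6330000162124634, -0.2529999911785126]]
grip ((0.5171169638633728, -0.32631203532218933), (0.07612095773220062, 0.022664325311779976), 7.050637722015381) [ 0.5163274  -0.32658896]
clamp bbox [0.54041715 0.21226219] [0.64305456 0.31021688] [164. 203.] [204. 244.]
[[-0.931  0.365 -0.   ]
 [ 0.365  0.931 -0.001]
 [-0.    -0.001 -1.   ]]
```

View pics/crop1.png

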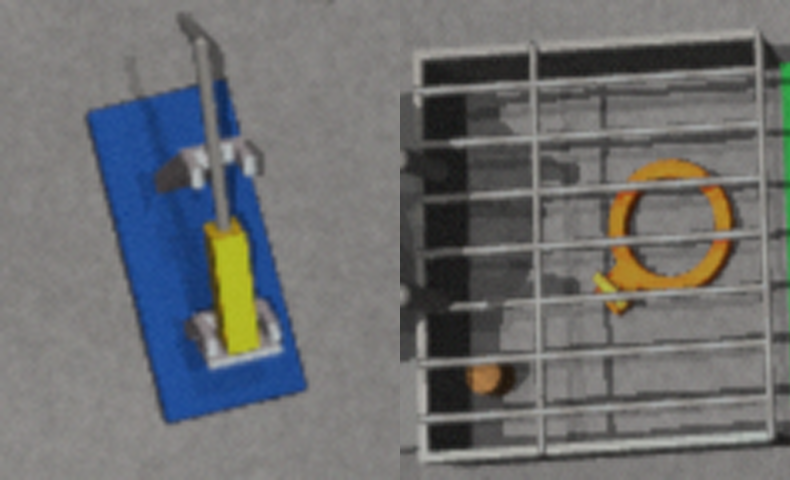

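The crop confirms both choices. The rod lies in the forks with its grip at crop (235,290). The clamp ring centre is at crop (671,224), with its lug pointing inwards and left. The hook leads "up" in the picture.

From this, the grip centre is about (0.523,-0.325), the rest heading 13.7°, the grille front middle about (0.584,0.173) with heading 93.4°, and the clamp about (0.597,0.258).

```bash
cat > plan.py <<'E'
# plan.py x y z yawdeg(of tool y) [n] : print shift/turn per row (units)
from h import *
import sys
x,y,z,th=map(float,sys.argv[1:5]); s=observe(); M=R.from_rotvec(s["ee_rot"]).as_matrix()
t0=np.degrees(np.arctan2(M[1,1],M[0,1])); p=s["position"]
d=np.array([x,y,z])-p; dt=(th-t0+180)%360-180
n=max(int(np.ceil(max(np.linalg.norm(d)/.038,abs(dt)/6))),1)
if len(sys.argv)>5:n=int(sys.argv[5])
print("at",p.round(4),"yaw",t0.round(1),"d",d.round(4),"dt",round(dt,1),"n",n)
for i in range(n):
    t=np.radians(t0+dt*(i)/n); yy=np.array([np.cos(t),np.sin(t),0]); xx=np.array([-yy[1],yy[0],0])
    print(*np.round([d@xx/n/.04,d@yy/n/.04,-d[2]/n/.04,-dt/n/6],2),sep=",",end="\n" if i%4==3 else "  ")
E
python3 plan.py .531 -.323 .2 -76.3
```

```text
at [0.2281 0.5814 0.251 ] yaw 68.6 d [ 0.3029 -0.9044 -0.051 ] dt -144.9 n 26
-0.59,-0.7,0.05,0.93  -0.65,-0.64,0.05,0.93  -0.71,-0.58,0.05,0.93  -0.77,-0.5,0.05,0.93
-0.81,-0.43,0.05,0.93  -0.85,-0.35,0.05,0.93  -0.88,-0.26,0.05,0.93  -0.9,-0.18,0.05,0.93
-0.91,-0.09,0.05,0.93  -0.92,0.0,0.05,0.93  -0.91,0.09,0.05,0.93  -0.9,0.18,0.05,0.93
-0.88,0.27,0.05,0.93  -0.85,0.35,0.05,0.93  -0.81,0.43,0.05,0.93  -0.76,0.51,0.05,0.93
-0.71,0.58,0.05,0.93  -0.65,0.64,0.05,0.93  -0.59,0.7,0.05,0.93  -0.52,0.76,0.05,0.93
-0.44,0.81,0.05,0.93  -0.36,0.84,0.05,0.93  -0.28,0.87,0.05,0.93  -0.19,0.9,0.05,0.93
-0.1,0.91,0.05,0.93  -0.01,0.92,0.05,0.93
```

```bash
python3 -m jog '[91,-0.59,-0.7,0,0.93, 91,-0.65,-0.64,0,0.93, 91,-0.71,-0.58,0,0.93, 91,-0.77,-0.5,0,0.93, 91,-0.81,-0.43,0,0.93, 91,-0.85,-0.35,0,0.93, 91,-0.88,-0.26,0,0.93, 91,-0.9,-0.18,0,0.93, 91,-0.91,-0.09,0,0.93, 91,-0.92,0,0,0.93, 91,-0.91,0.09,0,0.93, 91,-0.9,0.18,0,0.93, 91,-0.88,0.27,0,0.93, 91,-0.85,0.35,0,0.93, 91,-0.81,0.43,0,0.93]'; python3 plan.py .531 -.323 .24 -76.3
```

```text
clock: 1.35
position: [0.3877, 0.0373, 0.2457]
ee_rot: [-2.542, -1.839, 0.01]
force: [1.8, 1.1, -0.4]
width: 0.994
at [0.3877 0.0373 0.2457] yaw -18.2 d [ 0.1433 -0.3603 -0.0057] dt -58.1 n 11
-0.68,0.57,0.01,0.88  -0.62,0.63,0.01,0.88  -0.56,0.68,0.01,0.88  -0.5,0.73,0.01,0.88
-0.43,0.77,0.01,0.88  -0.35,0.81,0.01,0.88  -0.28,0.84,0.01,0.88  -0.2,0.86,0.01,0.88
-0.12,0.87,0.01,0.88  -0.04,0.88,0.01,0.88  0.04,0.88,0.01,0.88
```

```bash
python3 -m jog '[91,-0.68,0.57,0,0.88, 91,-0.62,0.63,0,0.88, 91,-0.56,0.68,0,0.88, 91,-0.5,0.73,0,0.88, 91,-0.43,0.77,0,0.88, 91,-0.35,0.81,0,0.88, 91,-0.28,0.84,0,0.88, 91,-0.2,0.86,0,0.88, 91,-0.12,0.87,0,0.88, 91,-0.04,0.88,0,0.88, 91,0,0,0,0, 91,0,0,0,0]'; python3 - <<'E'
from h import *
p=camera_params("wrist"); im=get_image("wrist"); cv2.imwrite("pics/w1.png",im[:,:,::-1]); print(p)
y=mask(im,(22,120,80),(34,255,255)); n,l,st,c=cv2.connectedComponentsWithStats(y); print(st[1:],c[1:])
i=1+st[1:,4].argmax(); P=onplane("wrist",pts(l==i),.1,p); print("grip",cv2.minAreaRect(P[:,:2].astype(np.float32)))
for c in [(.523,-.325,.1)]: print(project("wrist",c,p))
E
python3 plan.py .531 -.323 .2 -76.3
```

```text
clock: 2.35
position: [0.5121, -0.3186, 0.2422]
ee_rot: [3.111, 0.429, -0.015]
force: [0.1, 0.7, -0.4]
width: 0.989
{'intrinsics': array([[371.64829954,   0.        , 316.23417106],
       [  0.        , 371.64829954, 238.64381771],
       [  0.        ,   0.        ,   1.        ]]), 'xyz': array([ 0.58379689, -0.29795733,  0.3750374 ]), 'orientation': array([ 2.31547648, -1.75278912, -0.24942686])}
[[ 317  178   31   87 2024]
 [ 120  330    5   10   25]
 [ 221  363    1    1    1]
 [ 229  371    1    1    1]] [[330.76679842 221.92440711]
 [122.28       334.24      ]
 [221.         363.        ]
 [229.         371.        ]]
grip ((0.522232711315155, -0.3279056251049042), (0.06749017536640167, 0.02096935547888279), 13.169721603393555)
[[328.37311557 220.42672494]]
at [ 0.5119 -0.3186  0.2423] yaw -74.3 d [ 0.0191 -0.0044 -0.0423] dt -2.0 n 2
0.22,0.12,0.53,0.17  0.22,0.11,0.53,0.17
```

View pics/w1.png

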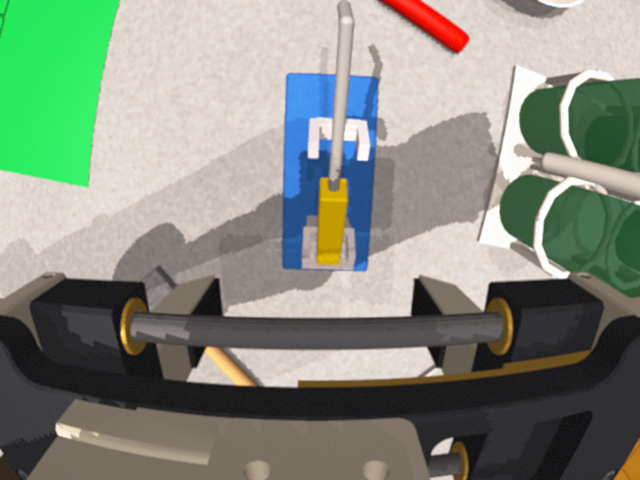

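The wrist view shows the grip at (332,222) between the forks, square to the jaws, and this agrees with the top-view estimate to 3 mm. I descend now.

```bash
python3 -m jog '[91,0.24,0.18,0.5,0.2, 91,0.24,0.1,0.8,0.15, 91,0,0,0.8,0, 91,0,0,0.4,0, 91,0,0,0,0]'; python3 plan.py .531 -.325 .103 -76.3
```

```text
clock: 2.82
position: [0.5346, -0.3198, 0.1402]
ee_rot: [-3.118, -0.384, 0.008]
force: [-0.1, 1.0, 0.8]
width: 0.993
at [ 0.5346 -0.3198  0.1402] yaw -76.0 d [-0.0036 -0.0052 -0.0372] dt -0.3 n 1
-0.12,0.1,0.93,0.05
```

```bash
python3 -m jog '[91,-0.06,0.06,0.46,0, 91,-0.06,0.05,0.46,0, 91,0,0,0,0, 40,0,0,0,0, 20,0,0,0,0, 10,0,0,0,0, 10,0,0,0,0, 10,0,0,0,0, 10,0,0,0,0, 10,0,0,0,0]' 30; python3 plan.py .531 -.325 .103 -76.3
```

```text
clock: 3.65
position: [0.535, -0.32, 0.112]
ee_rot: [3.116, 0.4, 0.006]
force: [0.6, -0.5, -0.5]
width: 0.538
at [ 0.535 -0.32   0.112] yaw -75.4 d [-0.004 -0.005 -0.009] dt -0.9 n 1
-0.13,0.09,0.23,0.16
```

```bash
python3 -m jog '[45,-0.15,0.15,0.3,0.1, 45,-0.1,0.1,0.2,0, 10,0,0,0,0, 10,0,0,0,0, 10,0,0,0,0, 10,0,0,0,0, 10,0,0,0,0, 10,0,0,0,0, 10,0,0,0,0]' 30; python3 plan.py .531 -.325 .103 -76.3
```

```text
clock: 4.4
position: [0.5263, -0.3327, 0.0894]
ee_rot: [-3.116, -0.381, -0.004]
force: [-0.9, 0.3, -1.4]
width: 0.218
at [ 0.5263 -0.3327  0.0894] yaw -76.1 d [0.0047 0.0077 0.0136] dt -0.2 n 1
0.16,-0.16,-0.34,0.04
```

Gripped (20 mm), but the jaws are lower on the grip than I want for re-pitching the rod later. I regrip higher and further upslope.

```bash
python3 -m jog '[30,0,0,0,0, 30,0,0,0,0, 30,0,0,0,0, 30,0.2,-0.15,-0.3,0, 30,0.1,0,-0.2,0, 30,0,0,0,0, 30,0,0,0,0]' 30; python3 plan.py .533 -.325 .110 -76.3
```

```text
clock: 4.98
position: [0.5373, -0.3252, 0.1108]
ee_rot: [3.118, 0.382, 0.005]
force: [0.5, -0.3, -0.2]
width: 0.326
at [ 0.5373 -0.3252  0.1108] yaw -76.0 d [-0.0043  0.0002 -0.0008] dt -0.3 n 1
-0.1,-0.03,0.02,0.04
```

```bash
python3 -m jog '[10,0,0,0,0, 10,0,0,0,0, 10,0,0,0,0, 10,0,0,0,0, 10,0,0,0,0, 10,0,0,0,0, 10,0,0,-0.3,0, 10,0,0,-0.5,0, 10,0,0,-0.8,0, 10,0,0,-0.8,0, 10,0,0,-0.4,0, 10,0,0,0,0]' 40; python3 - <<'E'
from h import *
p=camera_params("wrist"); im=get_image("wrist"); cv2.imwrite("pics/w2.png",im[:,:,::-1]); sc=get_image("scene"); cv2.imwrite("pics/s2.png",cv2.resize(sc[120:320,130:330],None,fx=2.4,fy=2.4)[:,:,::-1])
a=cv2.imread("pics/w2.png");b=cv2.imread("pics/s2.png"); cv2.imwrite("pics/ws2.png",np.hstack([cv2.resize(a,(400,300)),cv2.resize(b,(300,300))]))
E
python3 plan.py .585 -.05 .2 3.4
```

```text
clock: 5.98
position: [0.5328, -0.3259, 0.2269]
ee_rot: [-3.117, -0.375, 0.007]
force: [0.6, -0.2, -1.5]
width: 0.213
at [ 0.5322 -0.325   0.2238] yaw -76.3 d [ 0.0528  0.275  -0.0238] dt 79.7 n 14
0.21,-0.45,0.04,-0.95  0.25,-0.43,0.04,-0.95  0.29,-0.4,0.04,-0.95  0.33,-0.37,0.04,-0.95
0.37,-0.34,0.04,-0.95  0.4,-0.3,0.04,-0.95  0.43,-0.26,0.04,-0.95  0.45,-0.22,0.04,-0.95
0.47,-0.17,0.04,-0.95  0.48,-0.12,0.04,-0.95  0.49,-0.07,0.04,-0.95  0.5,-0.02,0.04,-0.95
0.5,0.03,0.04,-0.95  0.49,0.07,0.04,-0.95
```

View pics/ws2.png

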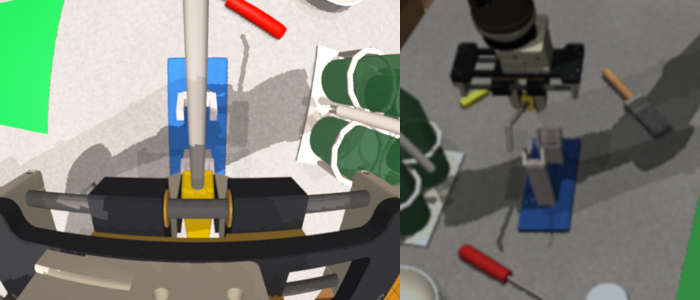

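The rod is held at its 35° slope in the jaws, the grip at (198,200) in the left panel, and the rest is empty. Next I carry it over the mat with the rod heading toward the grille.

```bash
python3 -m jog '[10,0.2,-0.4,0,-0.95, 10,0.25,-0.4,0,-0.95, 10,0.29,-0.4,0,-0.95, 10,0.3,-0.37,0,-0.95, 10,0.33,-0.34,0,-0.95, 10,0.33,-0.3,0,-0.95, 10,0.33,-0.26,0,-0.95, 10,0.33,-0.2,0,-0.95, 10,0.33,-0.1,0,-0.95, 10,0.33,-0.1,0,-0.95, 10,0.33,-0.05,0,-0.95, 10,0.3,0,0,-0.95, 10,0.2,0,0,-0.95, 10,0,0,0,-0.9, 10,0,0,0,0, 10,0,0,0,0]' 40; python3 plan.py .61 -.13 .07 3.4
```

```text
clock: 7.42
position: [0.5456, -0.1044, 0.1966]
ee_rot: [-2.047, -2.32, 0.041]
force: [0.1, -0.6, -1.9]
width: 0.216
at [ 0.5456 -0.1044  0.1966] yaw 7.2 d [ 0.0644 -0.0256 -0.1266] dt -3.8 n 4
-0.21,0.38,0.79,0.16  -0.2,0.38,0.79,0.16  -0.2,0.39,0.79,0.16  -0.19,0.39,0.79,0.16
```

```bash
python3 -m jog '[10,-0.2,0.39,0.7,0.2, 10,-0.2,0.39,0.7,0.2, 10,-0.2,0.39,0.7,0.2, 10,-0.2,0.38,0.6,0.1, 10,0,0,0,0, 10,0,0,0,0]' 40; python3 plan.py .61 -.13 .055 3.4
```

```text
clock: 7.92
position: [0.6041, -0.1321, 0.077]
ee_rot: [-2.158, -2.215, 0.049]
force: [0.2, -0.2, 0.1]
width: 0.213
at [ 0.6041 -0.1321  0.077 ] yaw 1.5 d [ 0.0059  0.0021 -0.022 ] dt 1.9 n 1
0.05,0.15,0.55,-0.32
```

```bash
python3 -m jog '[10,0,0,0.4,-0.15, 10,0.3,0,0.2,0, 10,0.4,0,0.1,0, 10,0.4,0,0.1,0, 10,0.4,0,0.1,0, 10,0.4,0,0.1,0]' 15; python3 plan.py .61 -.13 .036 3.4
```

```text
clock: 8.42
position: [0.5986, -0.0556, 0.0417]
ee_rot: [-2.163, -2.219, 0.048]
force: [0.2, -1.7, 1.8]
width: 0.22
at [ 0.5986 -0.0556  0.0417] yaw 1.5 d [ 0.0114 -0.0744 -0.0057] dt 1.9 n 2
-0.93,0.12,0.07,-0.16  -0.94,0.1,0.07,-0.16
```

```bash
python3 -m jog '[10,0.35,0,0.12,-0.2, 10,0.35,0,0.12,-0.2, 10,0.2,0,0.05,0, 10,0,0,0,0]' 15; python3 - <<'E'
from h import *
print(observe()["position"],observe()["force"])
sc=get_image("scene"); a=cv2.resize(sc[190:370,250:530],None,fx=2.2,fy=2.2)
w=get_image("wrist"); cv2.imwrite("pics/s3.png",np.vstack([a[:300],cv2.resize(w,(616,462))[:300]])[:,:,::-1])
E
```

```text
clock: 8.75
position: [0.5964, -0.0073, 0.0325]
ee_rot: [-2.104, -2.274, 0.038]
force: [0.3, -0.2, 0.2]
width: 0.217
[ 0.59636097 -0.00734503  0.03251816] [ 0.32471618 -0.20107248  0.20494199]
```

View pics/s3.png

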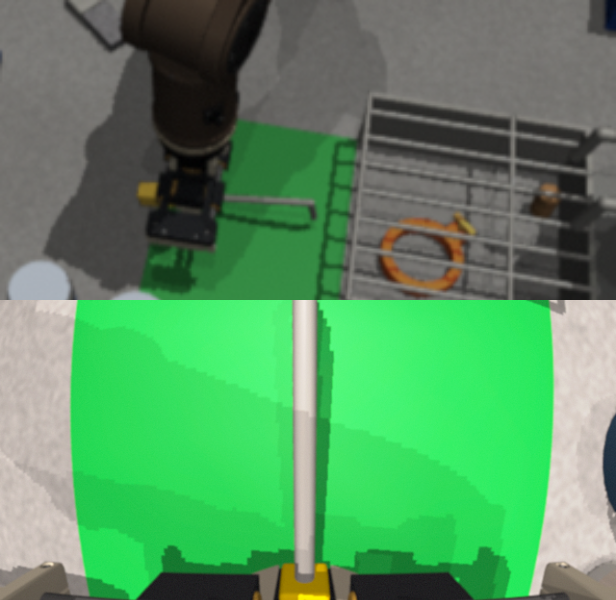

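Top panel: the rod is now nearly level, its elbow at crop (315,203) and its hook tip at about (315,216). The clamp ring is at (423,255). I measure the pitch by casting those rays onto the rod's vertical plane.

```bash
cat > vert.py <<'E'
# elbow/tip seen in scene px -> points in the rod's vertical plane
from h import *
def vert(px,n="scene"):
    s=observe(); M=R.from_rotvec(s["ee_rot"]).as_matrix(); a=M[:,1]; o=camera_params(n)["xyz"]
    d=onplane(n,px,0)-o; t=((s["position"]-o)@a)/(d@a); P=o+d*t[:,None]
    g=s["position"]+M[:,2]*.006
    return np.c_[(P-g)@M[:,0],P[:,2]-g[2],P[:,2]]
E
python3 - <<'E'
from vert import *
print(vert([(250+315/2.2,190+203/2.2),(250+315/2.2,190+216/2.2),(250+225/2.2,190+198/2.2)]).round(4))
E
python3 plan.py .61 -.007 .04 3.4
```

```text
[[ 0.1389  0.0281  0.0548]
 [ 0.1422 -0.0039  0.0227]
 [ 0.0381  0.0056  0.0323]]
at [ 0.5965 -0.0096  0.0327] yaw 4.4 d [0.0135 0.0026 0.0073] dt -1.0 n 1
0.04,0.34,-0.18,0.16
```

Pitch is about 12.5°, with the elbow at z=0.055, so it passes under the 95 mm bars. I go in shallow, then lift against the front cross bar to pitch the nose down.

```bash
python3 -m jog '[10,0.4,0.15,-0.05,0.1, 10,0.5,0.15,0,0.1, 10,0.5,0.1,0,0, 10,0.4,0,0,0, 10,0.1,0,0,0, 10,0,0,0,0]' 20; python3 - <<'E'
from vert import *
print(onplane("scene",[(442.3,305.9)],.015)); s=observe();print(s["position"],s["force"])
E
python3 plan.py .609 .065 .036 3.4
```

```text
clock: 9.35
position: [0.6088, 0.0609, 0.0353]
ee_rot: [-2.148, -2.237, 0.045]
force: [1.0, -1.3, -0.8]
width: 0.218
[[0.599099   0.25856626 0.015     ]]
[0.60876961 0.06094988 0.03533282] [ 1.00972034 -1.34639816 -0.77829996]
at [0.6088 0.0609 0.0353] yaw 2.3 d [0.0002 0.0041 0.0007] dt 1.1 n 1
0.1,0.01,-0.02,-0.18
```

```bash
python3 -m jog '[10,0,0,-0.4,-0.15, 10,0,0,-0.4,0, 10,0,0,-0.25,0, 10,0,0,-0.25,0, 10,0,0,-0.2,0, 10,0,0,-0.2,0, 10,0,0,0,0]' 15; python3 -c "
from h import *
s=observe();print(s['position'],s['force'],s['ft_torque'])"
```

```text
clock: 9.93
position: [0.6105, 0.0509, 0.1055]
ee_rot: [-2.141, -2.244, 0.054]
force: [1.3, 1.0, -1.1]
width: 0.216
[0.61047735 0.05087401 0.10548377] [ 1.34704513  0.96082414 -1.08513011] [-0.10687952 -0.08400942 -0.00724306]
```

```bash
python3 -m jog '[10,0.2,0,-0.25,0, 10,0.1,0,-0.15,0, 10,0,0,0,0]' 15; python3 - <<'E'
from h import *
s=observe();print(s['position'],s['force'])
sc=get_image("scene"); cv2.imwrite("pics/s4.png",cv2.resize(sc[210:360,310:510],None,fx=4,fy=4,interpolation=2)[:,:,::-1])
E
```

```text
clock: 10.18
position: [0.6103, 0.0622, 0.1225]
ee_rot: [-2.143, -2.242, 0.057]
force: [0.8, -1.2, -2.8]
width: 0.22
[0.6102947  0.06223303 0.12248302] [ 0.83667809 -1.22546375 -2.7906995 ]
```

View pics/s4.png

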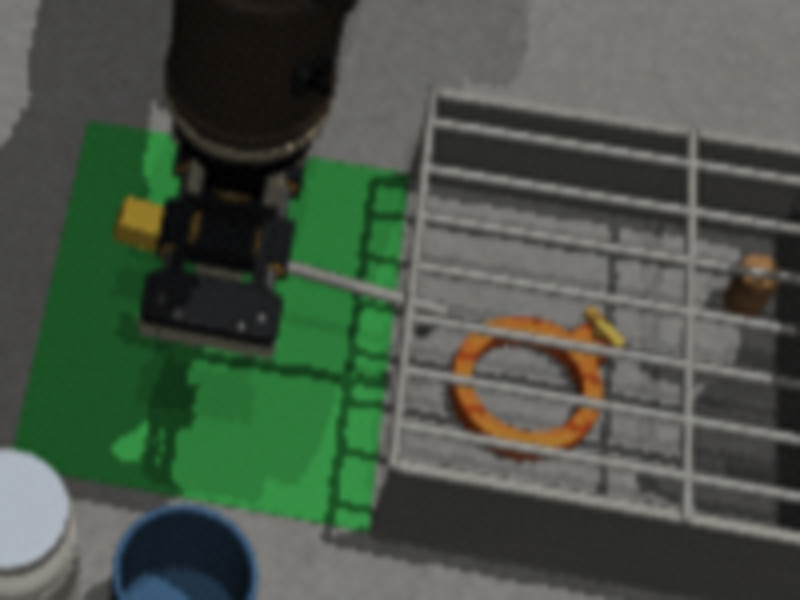

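```bash
python3 - <<'E'
from vert import *
c=lambda u,v:(310+u/4,210+v/4)
print(vert([c(290,267),c(400,298),c(442,309),c(425,331)]).round(4))
print(project("scene",[(.598,.258,.018)]))
E
python3 plan.py .609 .065 .12 3.4
```

```text
[[ 0.0387 -0.0116  0.1045]
 [ 0.1055 -0.0254  0.0907]
 [ 0.1309 -0.0296  0.0865]
 [ 0.1258 -0.0626  0.0535]]
[[442.3733969  304.91638412]]
at [0.6102 0.0622 0.1221] yaw 2.6 d [-0.0012  0.0028 -0.0021] dt 0.8 n 1
0.07,-0.03,0.05,-0.13
```

Pitch is now about -11°, with the tip at roughly (0.604, 0.190, 0.052) and the shaft just under the front bar. I lower a bit, go in over the ring wall, then drop the hook into the hole.

```bash
python3 -m jog '[10,0,0,0.3,-0.1, 10,0.1,0,0.1,0, 10,0.4,0,0,0, 10,0.5,0,0,0, 10,0.4,0,0,0, 10,0.1,0,0,0, 10,0,0,0,0]' 45; python3 plan.py .606 .122 .076 3.4
```

```text
clock: 10.82
position: [0.6035, 0.1295, 0.1013]
ee_rot: [-2.126, -2.253, 0.061]
force: [-0.6, 0.5, -1.2]
width: 0.215
at [0.6035 0.1295 0.1013] yaw 3.3 d [ 0.0025 -0.0075 -0.0253] dt 0.1 n 1
-0.19,0.05,0.63,-0.01
```

```bash
python3 -m jog '[10,0,0,0.3,0, 10,0,0,0.25,0, 10,0,0,0.05,0, 10,0,0,0,0]' 45; python3 - <<'E'
from vert import *
s=observe();print(s['position'],s['force'])
sc=get_image("scene"); cv2.imwrite("pics/s5.png",cv2.resize(sc[240:360,370:530],None,fx=4,fy=4,interpolation=2)[:,:,::-1])
print(R.from_rotvec(s["ee_rot"]).as_matrix().round(3))
E
```

```text
clock: 11.15
position: [0.6013, 0.1288, 0.0739]
ee_rot: [-2.125, -2.253, 0.063]
force: [-0.8, -0.4, -0.6]
width: 0.209
[0.6012529  0.12876725 0.07391362] [-0.80326572 -0.38952196 -0.60313384]
[[-0.058  0.997 -0.06 ]
 [ 0.998  0.058  0.001]
 [ 0.004 -0.06  -0.998]]
```

View pics/s5.png

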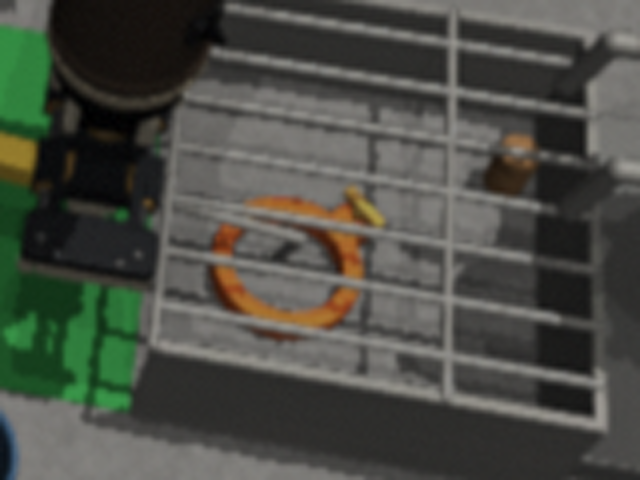

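The hook is inside the ring, its tip at crop (282,260) and the ring centre at about (287,265). I draw it out slowly.

```bash
python3 -m jog '[10,-0.3,0,0,0, 10,-0.3,0,0,0, 10,-0.25,0,0,0, 10,-0.25,0,0,0, 10,-0.25,0,0,0, 10,-0.25,0,0,0, 10,-0.25,0,0,0, 10,-0.3,0,0,0, 10,-0.3,0,0,0, 10,-0.3,0,0,0, 10,-0.3,0,0,0, 10,-0.3,0,0,0, 10,0,0,0,0]' 45; python3 - <<'E'
from vert import *
s=observe();print(s['position'],s['force'])
sc=get_image("scene"); m=mask(sc,(8,150,80),(24,255,255),(310,230,520,370)); q=pts(m); P=onplane("scene",q,.015)
print(q.min(0),q.max(0),P[:,:2].min(0),P[:,:2].max(0),len(q))
E
```

```text
clock: 12.28
position: [0.6099, -0.0249, 0.075]
ee_rot: [-2.135, -2.248, 0.063]
force: [-0.4, 0.2, -1.9]
width: 0.218
[ 0.60986185 -0.02494603  0.07498266] [-0.3745011   0.19698752 -1.88181852]
[310. 263.] [410. 314.] [ 0.54622378 -0.09138737] [0.65476891 0.17268562] 571
```

```bash
python3 -m jog '[10,-0.3,0,0,0, 10,-0.3,0,0,0, 10,-0.3,0,0,0, 10,-0.3,0,0,0, 10,-0.2,0,0,0, 10,0,0,0,0, 10,0,0,0,0, 10,0.2,0,0,0, 10,0,0,0,0, 10,0,0,0,0]' 45; python3 - <<'E'
from vert import *
s=observe();print(s['position'],s['force'])
sc=get_image("scene"); cv2.imwrite("pics/s6.png",cv2.resize(sc[200:360,250:450],None,fx=3.6,fy=3.6,interpolation=2)[:,:,::-1])
E
```

```text
clock: 13.17
position: [0.6128, -0.0735, 0.0742]
ee_rot: [-2.129, -2.249, 0.06]
force: [-0.3, 0.4, -1.0]
width: 0.213
[ 0.61278828 -0.07345778  0.07417346] [-0.26643571  0.43839045 -1.02932947]
```

View pics/s6.png

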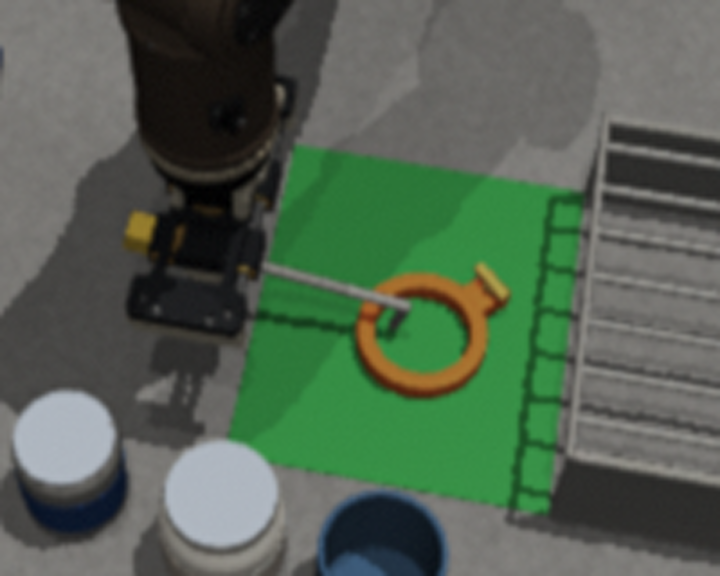

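The clamp lies flat, whole on the mat: its ring centre is at crop (422,335) and the hook stands in the hole at about (393,330). I lift straight up and go back over the rest.

```bash
python3 -m jog '[10,0,0,-0.3,0, 10,0,0,-0.5,0, 10,0,0,-0.9,0, 10,0,0,-0.9,0, 10,0,0,-0.9,0, 10,0,0,-0.9,0, 10,0,0,0,0]' 45; python3 - <<'E'
from vert import *
s=observe();print(s['position'],s['force'])
P=onplane("scene",[(250+422/3.6,200+335/3.6)],.015)[0,:2]-[.584,.173]; print("clamp in grille", P@[-.06,.998],P@[-.998,-.06])
E
python3 plan.py .536 -.3255 .25 -76.3
```

```text
clock: 13.8
position: [0.6218, -0.071, 0.2602]
ee_rot: [-2.123, -2.25, 0.066]
force: [-0.2, -0.9, -1.3]
width: 0.217
[ 0.62179217 -0.07095675  0.26021431] [-0.23522676 -0.88090931 -1.3180011 ]
clamp in grille -0.10264149225368473 -0.020963992284953825
at [ 0.6218 -0.071   0.2602] yaw 3.4 d [-0.0858 -0.2545 -0.0102] dt -79.7 n 14
-0.44,-0.18,0.02,0.95  -0.46,-0.13,0.02,0.95  -0.47,-0.09,0.02,0.95  -0.48,-0.04,0.02,0.95
-0.48,0.01,0.02,0.95  -0.48,0.05,0.02,0.95  -0.47,0.1,0.02,0.95  -0.46,0.15,0.02,0.95
-0.44,0.19,0.02,0.95  -0.42,0.23,0.02,0.95  -0.39,0.27,0.02,0.95  -0.36,0.31,0.02,0.95
-0.33,0.35,0.02,0.95  -0.3,0.38,0.02,0.95
```

```bash
python3 -m jog '[10,-0.44,-0.18,0,0.95, 10,-0.46,-0.13,0,0.95, 10,-0.47,-0.09,0,0.95, 10,-0.48,-0.04,0,0.95, 10,-0.48,0,0,0.95, 10,-0.48,0.05,0,0.95, 10,-0.47,0.1,0,0.95, 10,-0.46,0.15,0,0.95, 10,-0.44,0.19,0,0.95, 10,-0.42,0.23,0,0.95, 10,-0.39,0.27,0,0.95, 10,-0.36,0.31,0,0.95, 10,-0.33,0.35,0,0.95, 10,-0.3,0.38,0,0.95, 10,0,0,0,0, 10,0,0,0,0]' 45; python3 plan.py .536 -.3255 .22 -76.3;  python3 -c "
from h import *
print(R.from_rotvec(observe()['ee_rot']).as_matrix().round(3))"
```

```text
clock: 15.13
position: [0.5277, -0.3293, 0.2818]
ee_rot: [-3.121, -0.276, 0.069]
force: [0.7, 0.3, -1.1]
width: 0.214
at [ 0.5277 -0.3293  0.2818] yaw -79.9 d [ 0.0083  0.0038 -0.0618] dt 3.6 n 2
0.11,-0.03,0.77,-0.3  0.11,-0.02,0.77,-0.3  [[ 0.983  0.175 -0.044]
 [ 0.176 -0.984  0.003]
 [-0.043 -0.011 -0.999]]
```

```bash
python3 -m jog '[10,0.12,-0.05,0.5,-0.4, 10,0.12,-0.05,0.5,-0.3, 10,0.1,0,0.2,0, 10,0,0,0,0, 10,0,0,0,0]' 45; python3 plan.py .536 -.3255 .2 -76.3; python3 - <<'E'
from vert import *
w=get_image("wrist"); sc=get_image("scene"); cv2.imwrite("pics/ws7.png",np.hstack([cv2.resize(w,(400,300)),cv2.resize(sc[150:290,170:310],(400,400))[:300]])[:,:,::-1])
E
```

```text
clock: 15.55
position: [0.5404, -0.3198, 0.2348]
ee_rot: [-3.106, -0.405, 0.062]
force: [-0.1, 0.0, -0.6]
width: 0.214
at [ 0.5404 -0.3198  0.2348] yaw -75.1 d [-0.0044 -0.0057 -0.0348] dt -1.2 n 1
-0.14,0.11,0.87,0.19
```

View pics/ws7.png

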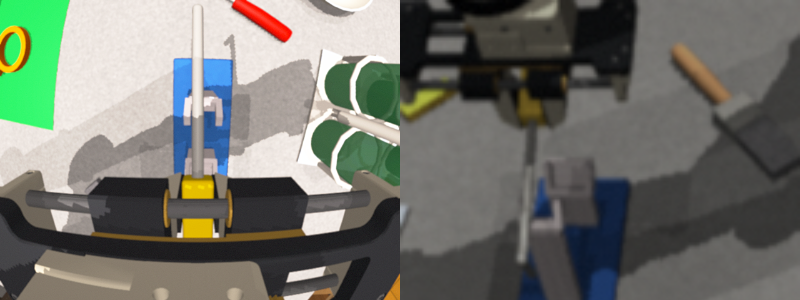

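```bash
python3 -m jog '[10,0,0.15,0.5,0.15, 10,0,0.1,0.5,0.1, 10,0,0,0.3,0, 10,0,0,0,0]' 45; python3 plan.py .536 -.3255 .16 -76.3; python3 -c "
from h import *
print(observe()['force'],observe()['ft_torque'])"
```

```text
clock: 15.98
position: [0.5432, -0.3313, 0.1863]
ee_rot: [-3.116, -0.364, 0.051]
force: [0.4, 0.0, -1.6]
width: 0.217
at [ 0.5432 -0.3313  0.1863] yaw -76.7 d [-0.0072  0.0058 -0.0263] dt 0.4 n 1
-0.14,-0.18,0.66,-0.06  [ 0.37309153  0.00653995 -1.6229832 ] [-0.04335011  0.14376026  0.0433333 ]
```

```bash
python3 -m jog '[10,0,-0.18,0.2,0, 10,0,0,0.2,0, 10,0,0,0.1,0, 10,0,0,0,0]' 20; python3 plan.py .5473 -.3226 .123 -76.3; python3 -c "
from h import *
print(observe()['force'],observe()['ft_torque'])"
```

```text
clock: 16.32
position: [0.5413, -0.3236, 0.1671]
ee_rot: [-3.117, -0.366, 0.048]
force: [-0.6, 0.1, -1.2]
width: 0.219
at [ 0.5413 -0.3236  0.1671] yaw -76.6 d [ 0.006   0.001  -0.0441] dt 0.3 n 2
0.08,0.01,0.55,-0.03  0.08,0.01,0.55,-0.03  [-0.59259213  0.123728   -1.22328322] [-0.12562118  0.1371774   0.06195857]
```

```bash
python3 -m jog '[10,0.05,0,0.22,0, 10,0.05,0,0.22,0, 10,0.05,0,0.2,0, 10,0,0,0,0]' 10; python3 plan.py .5473 -.3226 .123 -76.3; python3 -c "
from h import *
print(observe()['force'],observe()['ft_torque'])"
```

```text
clock: 16.65
position: [0.5476, -0.3227, 0.1407]
ee_rot: [-3.119, -0.366, 0.044]
force: [-0.4, 0.7, -1.7]
width: 0.215
at [ 0.5476 -0.3227  0.1407] yaw -76.6 d [-0.0003  0.0001 -0.0177] dt 0.3 n 1
-0.01,-0.0,0.44,-0.05  [-0.38901558  0.65124813 -1.66386883] [ 0.02090936  0.15973953 -0.00519536]
```

```bash
python3 -m jog '[10,0,0,0.2,0, 10,0,0,0.2,0, 10,0,0,0.1,0, 10,0,0,0,0]' 10; python3 plan.py .5473 -.3226 .118 -76.3; python3 - <<'E'
from vert import *
print(observe()['force'],observe()['ft_torque'])
p=camera_params("wrist"); im=get_image("wrist"); y=mask(im,(22,120,80),(34,255,255),(200,150,420,420)); print(pts(y).min(0),pts(y).max(0))
sc=get_image("scene"); cv2.imwrite("pics/ws8.png",np.hstack([cv2.resize(im,(480,360)),cv2.resize(sc[160:290,190:290],(300,390))[:360]])[:,:,::-1])
# predicted shaft elbow for pitches
s=observe();M=R.from_rotvec(s["ee_rot"]).as_matrix(); g=s["position"]+M[:,2]*.006
u=np.array([.972,.237,0]);
for d in(-10,0,10,20,30,35):
    t=np.radians(d); X=u*np.cos(t)+np.array([0,0,np.sin(t)]); Z=np.array([0,0,np.cos(t)])-u*np.sin(t)
    E=g+.143*X-.004*Z; print(d,project("wrist",E,p).round(),project("scene",E).round(),E.round(3))
E
```

```text
clock: 16.98
position: [0.5479, -0.3231, 0.1185]
ee_rot: [-3.119, -0.367, 0.043]
force: [-0.4, 0.7, 1.3]
width: 0.216
at [ 0.5479 -0.3231  0.1185] yaw -76.6 d [-0.0006  0.0005 -0.0005] dt 0.3 n 1
-0.01,-0.02,0.01,-0.05  [-0.35433381  0.69724816  1.25244917] [ 0.02583921  0.11508644 -0.0020302 ]
[290. 277.] [342. 381.]
-10 [[316.  -9.]] [[217. 272.]] [ 0.684 -0.29   0.084]
0 [[316. -36.]] [[215. 268.]] [ 0.687 -0.289  0.109]
10 [[315. -62.]] [[213. 262.]] [ 0.685 -0.29   0.134]
20 [[315. -85.]] [[211. 254.]] [ 0.68  -0.291  0.158]
30 [[ 314. -103.]] [[210. 245.]] [ 0.67  -0.293  0.181]
35 [[ 314. -108.]] [[210. 240.]] [ 0.664 -0.295  0.192]
```

View pics/ws8.png

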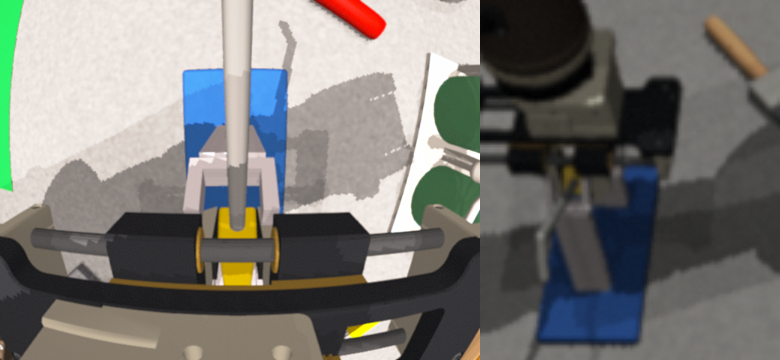

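The shaft lies centred in the upper fork at (237,150), and the rod has pitched up: the right panel's elbow at about (545,205) fits 30–35°. I slide back down the slope onto the seat, then open.

```bash
python3 -m jog '[10,-0.15,0,0.1,0, 10,-0.15,0,0.1,0, 10,0,0,0,0, 10,0,0,0.05,0]' 6; python3 plan.py .5353 -.3255 .111 -76.3; python3 - <<'E'
from vert import *
print(observe()['force'])
E
```

```text
clock: 17.42
position: [0.5364, -0.3261, 0.1101]
ee_rot: [3.119, 0.368, -0.037]
force: [1.9, 3.3, 8.0]
width: 0.212
at [ 0.5364 -0.3261  0.1101] yaw -76.5 d [-0.0011  0.0006  0.0009] dt 0.2 n 1
-0.02,-0.02,-0.02,-0.04  [1.86724988 3.26180385 7.98556697]
```

```bash
python3 -m jog '[25,0,0,0,0, 45,0,0,0,0, 45,0,0,0,0, 45,0,0,0,0, 45,0,0,0,0, 45,0,0,0,0, 45,0,0,-0.3,0, 45,0,0,-0.6,0, 45,0,0,-0.9,0, 60,0,0,-0.9,0, 60,-0.5,0,-0.9,0, 60,0,0,0,0, 60,0,0,0,0]'; python3 - <<'E'
from h import *
T="top"; im=get_image(T); sc=get_image("scene"); w=get_image("wrist")
cv2.imwrite("pics/fin.png",np.hstack([cv2.resize(sc[170:290,190:290],(400,480)),cv2.resize(w,(400,480))])[:,:,::-1]); cv2.imwrite("pics/topfin.png",im[:,:,::-1])
y=mask(im,(22,120,80),(34,255,255),(380,195,460,295)); 
if y.any(): P=onplane(T,pts(y),.1)[:,:2].astype(np.float32); print("grip",cv2.minAreaRect(P),P.mean(0))
a=cv2.imread("pics/top0.png")[:,:,::-1]
o=mask(im,(8,150,80),(24,255,255),(215,160,320,290)); print("clamp px",pts(o).min(0),pts(o).max(0),onplane(T,pts(o),.018).min(0),onplane(T,pts(o),.018).max(0))
# bystanders: change between first and last picture
d=np.abs(a.astype(int)-im).max(2)
for n,b in dict(mug=(235,105,278,162),jar=(280,118,318,164),tin=(325,126,360,168),screw=(375,148,460,184),brush=(343,298,420,362),cork=(120,250,142,272)).items():
    k=d[b[1]:b[3],b[0]:b[2]]; print(n,(k>40).mean().round(3))
E
```

```text
clock: 18.5
position: [0.5181, -0.3309, 0.2633]
ee_rot: [3.119, 0.365, -0.045]
force: [0.2, 0.8, -0.5]
width: 0.648
clamp px [240. 200.] [279. 241.] [0.54845799 0.02619117 0.018     ] [0.65112011 0.12224609 0.018     ]
mug 0.0
jar 0.0
tin 0.0
screw 0.0
brush 0.826
cork 0.0
```

View pics/fin.png

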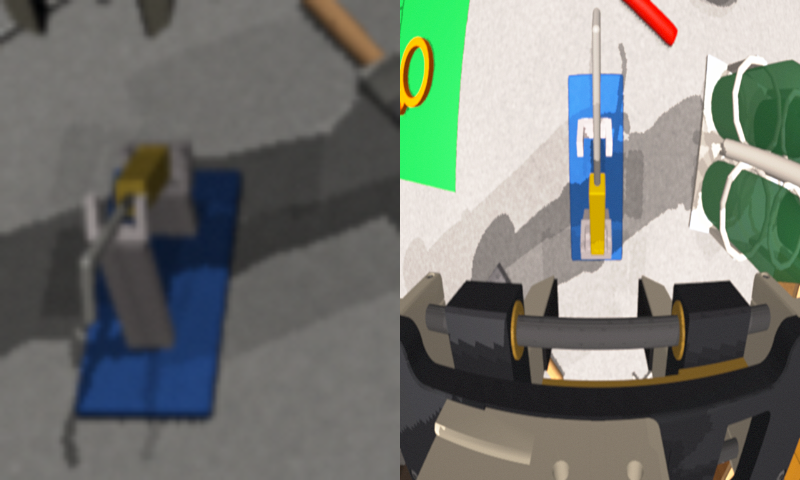

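Both panels show the rod in both forks: grip at left (150,165) and right (597,215), hook end over the plate's far end. The jaws are clear. One numeric comparison with the first pictures, without viewing.

```bash
python3 - <<'E'
from h import *
sc=get_image("scene"); a=cv2.imread("pics/scene0.png")[:,:,::-1].copy()
for n,im in (("start",a),("end",sc)):
    y=mask(im,(22,120,60),(34,255,255),(205,195,250,240)); q=pts(y); print(n,"grip scene px",q.mean(0),len(q))
d=np.abs(a.astype(int)-sc).max(2)
print("brush",(d[162:212,262:312]>40).mean(),"rod area",(d[195:285,200:255]>40).mean(),np.argwhere(d[195:285,200:255]>60)[:,::-1].mean(0)+[200,195])
p=camera_params("wrist"); im=get_image("wrist"); y=mask(im,(22,120,80),(34,255,255),(270,120,380,280)); P=onplane("wrist",pts(y),.1,p)[:,:2].astype(np.float32); print(cv2.minAreaRect(P))
E
```

```text
start grip scene px [226.32812 213.34375] 128
end grip scene px [224.21979 212.65935] 91
brush 0.3272 rod area 0.17595959595959595 [226.28947368 212.68421053]
((0.5225697159767151, -0.32910090684890747), (0.06696392595767975, 0.019374080002307892), 13.805242538452148)
```

The grip reads (0.5226,-0.3291) against (0.5222,-0.3279) at the start, with headings of 13.8° and 13.2°, so the rod is seated. Handing in.

```bash
python3 -c "
from cell import *
print(observe()['force']); print(sign_off())"
```

```text
[-0.17227557 -0.53624384 -0.64460298]
the job is handed in; nothing more can be done
None
```

I drew the clamp out onto the green mat with the rod's hook, then laid the rod back in both forks of its rest and let go. I handed the job in at about 18.6 s; it reports no verdict.

To fit under the grille, the rod had to be turned in the jaws from its 35° slope to about 11° nose-down. I did this by dragging its heel on the table and then lifting its shaft against the front bar. The upper fork tilted it back up when I laid it in the rest.

**Last checks**
- **Clamp:** it lies flat on the mat. Measured just before the hook came out, the ring centre was about 103 mm out from the grille's front and 21 mm off the middle line. A look after hand-back still had it on the mat.
- **Rod:** the grip is within about 2 mm of where it lay at the start, with the same heading to about 1°. I saw the rod in both forks. I did not measure the hook end separately.
- **Robot:** the jaws are open and clear of the rod, with about 1 N on the tool.
- **Bystanders:** mug, jar, tin, screwdriver and cork show no change from the first top picture.
- **Brush:** this check failed. The picture comparison showed a large difference there, most likely because the arm and its shadow covered it. The brush is partly visible in the last view, and the gripper never went near it.

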